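# Release a terminal cup with a rod through the slot

### The job

The speaker on the counter lies with its rear panel up. Take the yellow-handled release rod from its wooden stand, put it down through the narrow slot in the panel, feel for the hidden latch tab and press it gently all the way down to its stop, so that the red terminal cup is lifted fully; then put the rod back upright in its stand, fully home, and let go. Touch the speaker only with the rod, never lean hard on it, and leave the tweeters, the rubber ring and the pole piece where they are.

Things in the scene. Friction and masses are not known exactly. Their poses are not given: they have to be found in the camera images.
- cabinet: Small loudspeaker cabinet lying on its front, fixed to the counter: 160 mm (its x) by 240 mm (its y) by 100 mm high, wooden sides, grey rear panel on top, 12 mm thick. Origin: centre of its underside; z up. The slot lies in its +y half, the red cup in its -y half (cup centre at y = -55 mm).
- slot (a point): Centre of the slot's mouth, on the panel's top face, axes as the cabinet's. The slot is 64 mm long along y and 12 mm wide along x, straight down through the 12 mm panel, with a dark steel border; below, the cabinet is hollow to 90 mm deep. Rod against speaker (panel, slot walls or tab) over 25 N breaks it.
- tab_zone (a point): NOT the tab, but the middle of where it may be: 28 mm straight below the slot's mouth. The tab is a black block 12 mm wide along y, 26 mm along x, 40 mm tall, flat on top, centred at x = 0; its centre lies anywhere within 14 mm of this point along y, its top anywhere within 10 mm of this height. Feel for both; beside the tab the rod meets nothing.
- tab_way (a point): How the tab moves (point: 9 mm below tab_zone, the middle of where its pressed top may be): it slides straight down 9 mm against a steady 7 N or so, then meets a firm stop, and stays where it is left. It does not give sideways.
- cup (a joint): Lift of the red terminal cup (round, flange 72 mm across): 0 m = down, flange on the panel; 0.0135 m = fully lifted. It rises 1.5 mm for each mm the tab is pressed, and stays.
- cup_top (a point): Centre of the red cup's flange, on its top face (4 mm above the panel when down).
- rod: Release rod, 80 g: steel shaft 8 mm thick and 72 mm long with a round tip, below a yellow square handle 18 x 18 mm, 55 mm tall. Origin at the tip; z runs up the shaft to the handle (handle from z = 72 to 127 mm); x and y are square to the handle's flat sides. It stands loose and upright in the stand.
- stand: Plywood stand, fixed, 56 x 56 mm and 80 mm high, with a vertical through hole of 15 mm in its middle. Origin: centre of its underside, z up. The rod hangs in it with the handle's underside resting on the top, the tip 8 mm above the counter.
- tweeter1: Aluminium dome tweeter, 74 mm across, 31 mm high, loose on the counter; leave alone. Origin: centre of its underside.
- tweeter2: Second tweeter, the same.
- surround: Black rubber surround ring, 100 mm across, 8 mm high, loose; leave alone. Origin: centre of its underside.
- pole_piece: Chrome pole piece, base 56 mm across, 36 mm high, loose, close to the stand; leave alone. Origin: centre of its underside.

How it is judged:
On the way, in this order (a step that is already met when the one before it is completed fails the run):
1. the rod is drawn clear out of its stand (z of rod in the frame of stand above 0.085 m), for 0.1 s.
2. with the rod's tip down in the slot, the cup is lifted fully (at least 12.5 of 13.5 mm) (value of joint cup above 0.0125 m and z of rod in the frame of slot below -0.02 m and horizontal distance between rod and slot below 0.035 m), for 0.1 s.
At the end, for the whole second after the job is handed in: The cup stands lifted at least 12.5 mm of its 13.5 mm; the rod stands upright (within 0.06 rad) and at rest in the stand's hole, its handle down on the stand's top (within 3 mm), released (value of joint cup above 0.0125 m and horizontal distance between rod and stand below 0.006 m and z of rod in the frame of stand below 0.011 m and angle between rod's own z axis and vertical below 0.06 rad and linear speed of rod below 0.02 m/s); the robot touches nothing.
It fails at once if the rod presses on the speaker with more than 25 N (contact force between rod and cabinet above 25 N).
It fails at once if the gripper or arm presses on the speaker (over 2 N) (contact force between any of the fingers, the arm and cabinet above 2 N).
It fails at once if a tweeter, the rubber ring or the pole piece is moved more than 15 mm (distance of any of tweeter1, tweeter2, surround, pole_piece from where it was at the start of the episode above 0.015 m).
It also fails if it takes over 61 s, if anything falls off the work surface, if the arm or the gripper's body presses on something with over 40 N, if the wrist force passes 120 N, or if a joint passes its speed limit or range.

### The arm

A 7-joint arm with a two-finger parallel gripper is mounted at the origin on the work surface. World frame = base frame: x ahead of the robot, y to its left, z up, the work surface at z = 0. Lengths are in m, angles in rad, forces in N, time in s.
With the tool pointing down it reaches from about 0.35 to 0.9 m from the base axis. Payload 19.9 kg.
Tool frame: the origin (TCP) lies midway between the tips of the shut fingers; the grasp point (between the pads) lies 19 mm behind it; z points along the fingers, y is the direction in which the jaws open and shut (so a half turn about z gives the same grasp; the last joint's range is limited). The gripper opens to 85 mm and grips with 20 to 120 N. Pads are 22 mm wide; open, the fingers measure 114 mm over their backs; the gripper's body (76 mm by 85 mm) begins 54 mm behind the grasp point. The pads swing forward as they close: fully open they stand 13 mm farther back than shut.
Start: joints at [-0.042, 0.417, -0.01, 1.614, 0.005, 1.111, -0.053], TCP at [0.625, 0, 0.231] pointing down, gripper open.
Joint ranges: [-2.81, 2.81], [-0.39, 2.02], [-1.27, 1.25], [0.06, 2.57], [-1.19, 4.33], [0.19, 2], [-2.82, 2.82]. Speed limits (rad/s): [1.89, 1.89, 2.39, 2.39, 3.01, 3.01, 3.01].

### API

Orientations are given as a unit quaternion [w, x, y, z].
In Python, from rig import env, eyes, close_job gives the robot as it stands. The module is installed in compiled form; this text tells all that it offers.
- The arm moves only by the shell command python3 -m crank 'ROWS' [FORCE]. ROWS is JSON, a list of rows, each an object with "translation": the shift along the world's x, y, z in mm, a list of three; "rot": the turn, a rotation vector about the world's x, y, z in rad, a list of three; "hand": the opening, from 0 (shut) to 1 (fully open). In form: [{"translation": [x, y, z], "rot": [ax, ay, az], "hand": hand}, ...]. A call has 1 to 8 rows; each row shifts and turns the commanded pose from where the row before left it; what a row does not reach is not made up. A row lasts 1/8 s, in which the tool goes at most 62.5 mm and 10.7 degrees, less where a joint would pass 70% of its speed; a pose out of reach is approached as far as the arm can. A call with a gripper value outside its range is refused whole. The fingers move at their own pace and stop on an object; FORCE is the grip in N (left out, the last holds). Time passes only in rows, so rows that do not move let the fingers close. It gives the time, the measured TCP pose, the force and the opening at its end, in the units of the state.
- env.state(): the state, without advancing time (a new reading comes with each control period).
- eyes.grab_frame(name): name is "scene" or "side" or "wrist"; returns the picture (420x560x3 uint8, blue, green, red); there is no depth.
- eyes.camera_info(name): a dict with "fx", "fy", "cx", "cy" (pixels), "R" (3x3) and "t" (3): a world point X has camera coordinates R X + t; the wrist camera has in their place "T_tool_cam" (4x4, takes a point from camera to tool coordinates, whose origin is the TCP and whose axes are the flange's). Camera axes: x right, y down, z forward; pixel columns grow to the right and rows downward; lengths in m; the calibration is good to about 2 mm. A picture is of the moment at which its call begins: read the wrist's pose just before it. camera_info takes no time and is no camera call.
- close_job(): hands the job in, once; it reports no verdict.
Trained networks look in the newest picture that a camera, given by its name, has taken for a name from the list of things; names that differ only in an ending like _2 or _b are one class to them, and where a whole thing is asked for, a point or a joint stands for the part that bears it (a point fixed in the world has none). Each returns a list of dicts, best first, with "p" (0 to 1); they miss things now and then, are a little off and sometimes report something else, mostly with a low value. They report only what shows in the picture. A call takes as long as a camera call.
- eyes.search_frame(target, camera): "xyz" ([x, y, z] in m, in world coordinates, good to about 4 mm: the middle of the surface that is visible of it).
- eyes.silhouettes(target, camera): "mask" (420x560 bool, what is visible of it).
- eyes.tip_of(target, camera): "xyz" ([x, y, z] in m, in world coordinates, good to about 4 mm: a listed point, or the origin of a listed thing).
The state is a dict: "time": time; "joint_positions": joint angles; "joint_vel": joint speeds; "joint_torque": joint torques, N m; "ee_pos": TCP position; "orientation": TCP orientation; "wrist_force": force on the tool from outside, world axes, zero at the start; "moment": the same for the moment, N m; "grip_width": finger opening in m.
Only numpy, scipy, OpenCV 4.12 (cv2) and the standard library are available. Lean on these libraries where they do the work, as an engineer would, in place of code of your own. Each camera call takes 0.05 s, during which the arm holds its last target.

## Working session

There is one attempt and no reset: what is moved stays moved. The work goes in short steps, Python scripts to look and compute and a shell command to move; the robot and the scene stay as the last step left them, time stands still between calls to the robot, and variables do not carry over. Pictures are saved under pics/ and viewed, and the job is handed in when it is done.

```bash
mkdir -p pics; ls
python3 - <<'E'
from rig import env, eyes
import cv2
print(env.state())
for n in ["scene","side","wrist"]:
    im=eyes.grab_frame(n); cv2.imwrite(f"pics/{n}0.png",im)
for t in ["slot","tab_zone","cup_top","cabinet","rod","stand","pole_piece","tweeter1","surround"]:
    for n in ["scene","side","wrist"]:
        try:
            r=eyes.tip_of(t,n)
            print(t,n,[( [round(float(v),4) for v in d["xyz"]],round(float(d["p"]),2)) for d in r[:3]])
        except Exception as e: print(t,n,e)
print(env.state()["time"])
E
```

```text
pics
{'time': 0.0, 'joint_positions': array([-0.04149267,  0.41795296, -0.0103236 ,  1.61414109,  0.00472917,
        1.11071789, -0.05302262]), 'joint_vel': array([ 0.00022929, -0.00223633, -0.00065913,  0.00058937,  0.00158576,
       -0.00036936, -0.00062311]), 'joint_torque': array([ 3.43503270e-04, -8.64444852e+01,  6.79280274e-01, -4.34903777e+01,
        1.92400004e-02,  7.37222959e-03,  1.31192037e-04]), 'ee_pos': array([ 6.24664245e-01, -1.05564615e-05,  2.30687212e-01]), 'orientation': array([-3.82936252e-04,  7.07103135e-01,  7.07110174e-01, -4.59304448e-04]), 'wrist_force': array([0.45286358, 0.08494219, 0.19342544]), 'moment': array([0.03231497, 0.03194637, 0.04469669]), 'grip_width': 0.08517349623261224}
slot scene [([0.5169, -0.0444, 0.1001], 0.68)]
slot side [([0.5175, -0.048, 0.0964], 0.76)]
slot wrist [([0.52, -0.0487, 0.1014], 0.75)]
tab_zone scene [([0.5142, -0.0476, 0.0725], 0.63), ([0.6556, -0.0778, -0.002], 0.2)]
tab_zone side [([0.5165, -0.0467, 0.0771], 0.64)]
tab_zone wrist [([0.5188, -0.0494, 0.0713], 0.56), ([0.5167, -0.0482, 0.0618], 0.16)]
cup_top scene 
[... 364 characters left out ...]
6)]
stand side [([0.5195, 0.2069, -0.001], 0.63)]
stand wrist []
pole_piece scene [([0.6052, 0.2315, 0.0022], 0.87), ([0.5153, 0.2073, -0.0027], 0.17)]
pole_piece side [([0.6078, 0.2348, -0.0006], 0.88)]
pole_piece wrist []
tweeter1 scene [([0.6541, -0.0804, -0.0033], 0.82), ([0.6356, -0.1868, 0.0009], 0.55)]
tweeter1 side [([0.6552, -0.08, -0.0005], 0.56), ([0.637, -0.1868, 0.0013], 0.54)]
tweeter1 wrist [([0.6487, -0.0822, 0.0008], 0.8), ([0.6345, -0.186, 0.0028], 0.79), ([0.5194, -0.049, 0.0641], 0.2)]
surround scene [([0.4244, 0.1908, -0.0008], 0.63), ([0.5091, -0.1631, 0.1067], 0.61)]
surround side [([0.42, 0.1882, -0.0022], 0.62), ([0.6375, -0.1877, 0.0035], 0.5)]
surround wrist []
1.5
```

View pics/scene0.png

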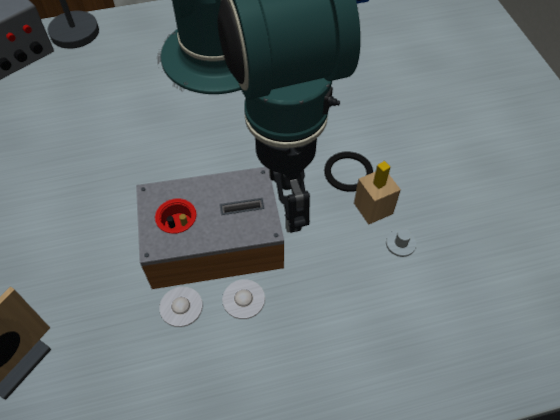

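View pics/side0.png

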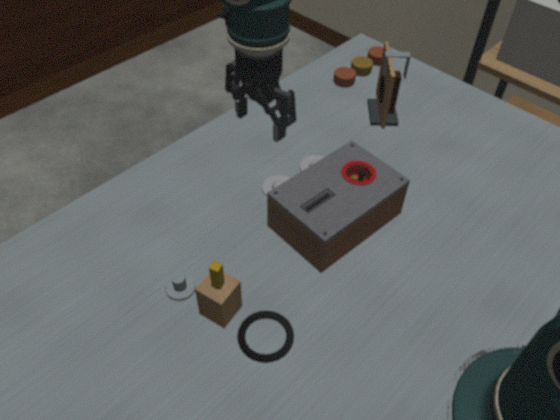

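View pics/wrist0.png

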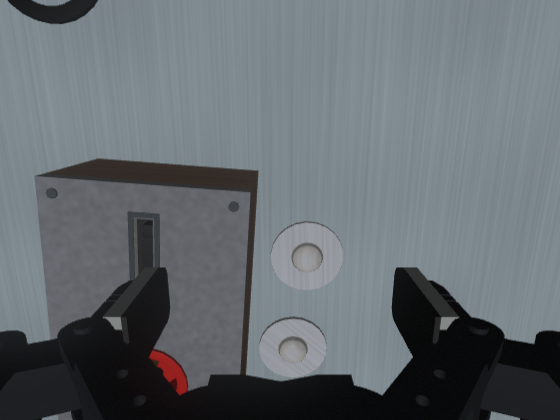

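Scene: cabinet centred near (0.515,-0.107), slot near px (240,207), stand with the yellow handle at px (378,190). The jaws open along world x. I'll move near the stand and look with the wrist camera.

```bash
cat > h.py <<'E'
from rig import env, eyes
import cv2, numpy as np
from scipy.spatial.transform import Rotation as Rn
def st():
    s=env.state(); q=s["orientation"]
    R=Rn.from_quat([q[1],q[2],q[3],q[0]])
    print("t",round(s["time"],2),"p",np.round(s["ee_pos"]*1000,1),"F",np.round(s["wrist_force"],1),"M",np.round(s["moment"],2),"w",round(s["grip_width"]*1000,1))
    return s,R
def wcam():
    s=env.state(); q=s["orientation"]
    R=Rn.from_quat([q[1],q[2],q[3],q[0]]).as_matrix()
    T=np.eye(4);T[:3,:3]=R;T[:3,3]=s["ee_pos"]
    c=eyes.camera_info("wrist"); W=T@np.array(c["T_tool_cam"])
    return c,W
def proj(c,W,X):
    p=np.linalg.inv(W)@np.r_[X,1]; return c["fx"]*p[0]/p[2]+c["cx"],c["fy"]*p[1]/p[2]+c["cy"]
def back(c,W,u,v,z):
    d=W[:3,:3]@np.array([(u-c["cx"])/c["fx"],(v-c["cy"])/c["fy"],1]); o=W[:3,3]
    return o+d*(z-o[2])/d[2]
E
python3 -m crank '[{"translation":[-20,25,10],"rot":[0,0,0],"hand":1},{"translation":[-30,45,10],"rot":[0,0,0],"hand":1},{"translation":[-35,50,10],"rot":[0,0,0],"hand":1},{"translation":[-20,30,10],"rot":[0,0,0],"hand":1},{"translation":[0,0,0],"rot":[0,0,0],"hand":1}]'
python3 - <<'E'
from h import *
st(); c,W=wcam(); print(np.round(c["T_tool_cam"],3))
im=eyes.grab_frame("wrist"); cv2.imwrite("pics/w1.png",im)
for t in ["stand","rod","slot"]:
    print(t,[(np.round(d["xyz"],4),round(float(d["p"]),2)) for d in eyes.tip_of(t,"wrist")[:2]])
print([(np.round(d["xyz"],4),round(float(d["p"]),2)) for d in eyes.search_frame("rod","wrist")[:2]])
E
```

```text
time: 2.12
ee_pos: [0.519, 0.1526, 0.2723]
orientation: [0.0, 0.706, 0.709, 0.001]
wrist_force: [1.3, -1.0, 0.1]
grip_width: 0.0856
t 2.12 p [519.  152.6 272.3] F [ 1.3 -1.   0.1] M [ 0.03  0.04 -0.04] w 85.6
[[ 0.    -0.964 -0.264  0.066]
 [ 1.     0.     0.    -0.   ]
 [-0.    -0.264  0.964 -0.143]
 [ 0.     0.     0.     1.   ]]
stand [(array([ 0.5225,  0.2085, -0.0031]), 0.94), (array([ 0.5135, -0.1063,  0.0025]), 0.17)]
rod [(array([0.5188, 0.2075, 0.0101]), 0.57)]
slot [(array([ 0.5183, -0.0473,  0.1006]), 0.73), (array([0.5208, 0.2091, 0.0026]), 0.46)]
[(array([0.5203, 0.205 , 0.1347]), 0.76)]
```

View pics/w1.png

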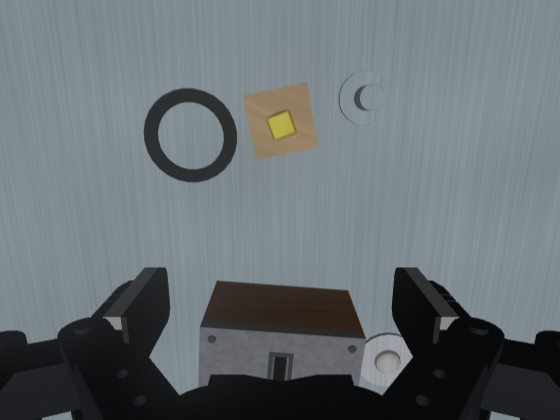

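Wrist view: the yellow handle top is at px (281,125) and turned relative to the stand, whose top spans px (243-318, 82-159). I'll measure both by colour.

Run:
```python
from h import *
c,W=wcam(); im=cv2.imread("pics/w1.png"); hsv=cv2.cvtColor(im,cv2.COLOR_BGR2HSV)
roi=np.zeros(im.shape[:2],np.uint8); roi[70:175,230:335]=255
print(hsv[125,281],hsv[100,260],hsv[140,300],hsv[132,292])
def rect(m,z,name):
    m=cv2.morphologyEx(m,cv2.MORPH_OPEN,np.ones((2,2),np.uint8))
    cs,_=cv2.findContours(m,0,cv2.CHAIN_APPROX_NONE); k=max(cs,key=cv2.contourArea)
    P=np.array([back(c,W,u,v,z)[:2]*1000 for u,v in k[:,0,:]],np.float32)
    r=cv2.minAreaRect(P); print(name,r, cv2.contourArea(k))
y=cv2.inRange(hsv,(20,170,150),(35,255,255))&roi
rect(y,.135,"handle top")
wd=cv2.inRange(hsv,(5,50,60),(35,255,255))&roi
rect(wd,.08,"stand")
big=cv2.resize(im[75:170,235:330],None,fx=6,fy=6,interpolation=cv2.INTER_CUBIC); cv2.imwrite("pics/w1c.png",big)
```

```text
[ 27 147 182] [ 18  83 145] [ 18  85 153] [ 24 160 167]Traceback (most recent call last):
  File "<stdin>", line 11, in <module>
  File "<stdin>", line 7, in rect
ValueError: max() iterable argument is empty
```

Run:
```python
from h import *
c,W=wcam(); im=cv2.imread("pics/w1.png"); hsv=cv2.cvtColor(im,cv2.COLOR_BGR2HSV)
print(hsv[110:140:3,281].tolist())
roi=np.zeros(im.shape[:2],np.uint8); roi[70:175,230:335]=255
def rect(m,z,name):
    m=cv2.morphologyEx(m,cv2.MORPH_OPEN,np.ones((2,2),np.uint8))
    cs,_=cv2.findContours(m,0,cv2.CHAIN_APPROX_NONE); k=max(cs,key=cv2.contourArea)
    P=np.array([back(c,W,u,v,z)[:2]*1000 for u,v in k[:,0,:]],np.float32)
    r=cv2.minAreaRect(P); print(name,r, cv2.contourArea(k))
for s in (115,):
  for v in (0,170,176):
    rect(cv2.inRange(hsv,(20,s,v),(35,255,255))&roi,.135,f"handle v{v}")
wd=cv2.inRange(hsv,(5,50,60),(35,255,255))&roi
rect(wd,.08,"stand")
big=cv2.resize(im[75:170,235:330],None,fx=6,fy=6,interpolation=cv2.INTER_CUBIC); cv2.imwrite("pics/w1c.png",big)
```

```text
[[17, 88, 136], [24, 156, 141], [27, 147, 182], [27, 147, 182], [28, 147, 181], [27, 147, 182], [27, 147, 182], [27, 149, 182], [27, 149, 182], [25, 150, 151]]
handle v0 ((521.1146240234375, 202.0656280517578), (17.638734817504883, 17.985782623291016), 20.705791473388672) 561.0
handle v170 ((521.2095947265625, 201.81820678710938), (14.585199356079102, 14.443856239318848), 20.604867935180664) 371.0
handle v176 ((521.2313232421875, 201.81561279296875), (14.284985542297363, 13.800793647766113), 21.146377563476562) 346.5
stand ((520.9111328125, 202.36021423339844), (55.54312515258789, 55.30409240722656), 11.350098609924316) 4034.5
```

View pics/w1c.png

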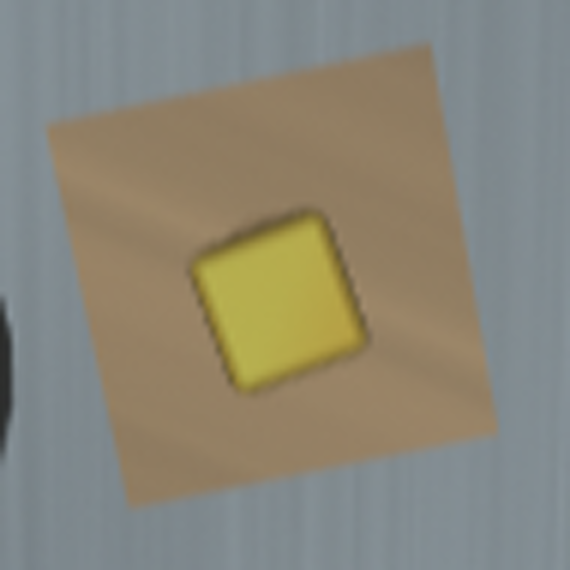

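The arm was still settling when that picture was taken, so the position is biased. The handle yaw is about +20.7°. I'll turn 0.36 rad, come closer, and measure again at rest.

```bash
python3 -m crank '[{"translation":[1,10,-10],"rot":[0,0,0.12],"hand":1},{"translation":[1,10,-15],"rot":[0,0,0.12],"hand":1},{"translation":[0,0,0],"rot":[0,0,0.12],"hand":1},{"translation":[0,0,0],"rot":[0,0,0],"hand":1},{"translation":[0,0,0],"rot":[0,0,0],"hand":1}]'
cat > meas.py <<'E'
from h import *
import sys
st(); c,W=wcam(); im=eyes.grab_frame("wrist"); cv2.imwrite(sys.argv[1],im); hsv=cv2.cvtColor(im,cv2.COLOR_BGR2HSV); st()
def rect(m,z,name):
    m=cv2.morphologyEx(m,cv2.MORPH_OPEN,np.ones((3,3),np.uint8))
    cs,_=cv2.findContours(m,0,cv2.CHAIN_APPROX_NONE)
    for k in sorted(cs,key=cv2.contourArea)[-2:]:
        P=np.array([back(c,W,u,v,z)[:2]*1000 for u,v in k[:,0,:]],np.float32)
        r=cv2.minAreaRect(P); print(name,np.round(r[0],1),np.round(r[1],1),round(r[2],1), cv2.contourArea(k), k[:,0,:].mean(0))
rect(cv2.inRange(hsv,(20,115,165),(35,255,255)),.135,"handle")
rect(cv2.inRange(hsv,(5,50,60),(35,255,255)),.08,"stand")
E
python3 meas.py pics/w2.png
```

```text
time: 3.0
ee_pos: [0.5222, 0.1695, 0.2462]
orientation: [0.0, 0.571, 0.821, -0.0]
wrist_force: [0.5, -0.2, -0.6]
grip_width: 0.0855
t 3.0 p [522.2 169.5 246.2] F [ 0.5 -0.2 -0.6] M [-0.03 -0.01 -0.02] w 85.5
t 3.05 p [522.2 169.6 246.3] F [-0.3  0.1  0.3] M [-0.02 -0.01 -0.01] w 85.4
handle [518.7 206.8] [14.4 14.2] 20.4 441.0 [295.5 153.5]
stand [518.5 207.7] [56.  55.7] 11.7 4570.5 [292.98127341 143.12359551]
```

View pics/w2.png

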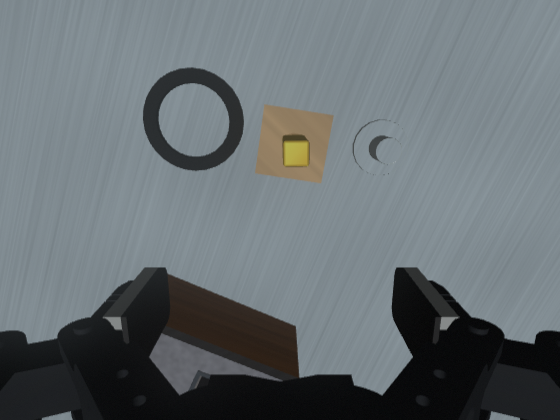

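The handle is square to the jaws at px (295,153), giving about (519,207) mm, which fits the network's (520,206). I'll go over it and look again just above.

```bash
python3 -m crank '[{"translation":[-1,17,-20],"rot":[0,0,0],"hand":1},{"translation":[-1.5,20,-40],"rot":[0,0,0],"hand":1},{"translation":[0,0,0],"rot":[0,0,0],"hand":1},{"translation":[0,0,0],"rot":[0,0,0],"hand":1}]'
python3 meas.py pics/w3.png
```

```text
time: 3.55
ee_pos: [0.5201, 0.2065, 0.1872]
orientation: [0.0, 0.57, 0.822, 0.0]
wrist_force: [0.4, -0.3, 0.2]
grip_width: 0.0854
t 3.55 p [520.1 206.5 187.2] F [ 0.4 -0.3  0.2] M [-0.03 -0.04 -0.03] w 85.4
t 3.6 p [520.3 206.5 187.6] F [ 0.5 -0.8  0.2] M [ 0.05 -0.01 -0.06] w 85.7
handle [518.9 206.8] [13.8 13.9] 20.6 534.5 [278.38461538 229.7032967 ]
stand [518.1 210.1] [56.  67.1] 11.8 7121.5 [280.07384615 199.34769231]
```

View pics/w3.png

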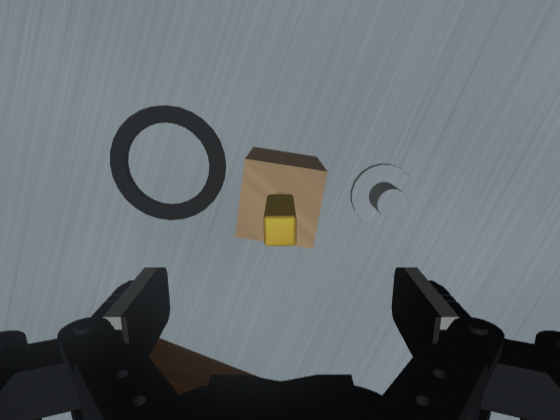

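```bash
python3 -m crank '[{"translation":[-1,0,-35],"rot":[0,0,0],"hand":1},{"translation":[0,0,-40],"rot":[0,0,0],"hand":1},{"translation":[0,0,-20],"rot":[0,0,0],"hand":1},{"translation":[0,0,0],"rot":[0,0,0],"hand":0.5},{"translation":[0,0,0],"rot":[0,0,0],"hand":0},{"translation":[0,0,0],"rot":[0,0,0],"hand":0},{"translation":[0,0,0],"rot":[0,0,0],"hand":0},{"translation":[0,0,0],"rot":[0,0,0],"hand":0}]' 70
python3 -m crank '[{"translation":[0,0,0],"rot":[0,0,0],"hand":0},{"translation":[0,0,0],"rot":[0,0,0],"hand":0}]'
python3 - <<'E'
from h import *
st();cv2.imwrite("pics/w4.png",eyes.grab_frame("wrist"));cv2.imwrite("pics/s4.png",eyes.grab_frame("side"))
E
```

```text
time: 4.6
ee_pos: [0.5189, 0.2071, 0.0923]
orientation: [0.0, 0.569, 0.822, 0.0]
wrist_force: [-1.5, -1.2, 9.8]
grip_width: 0.0174
time: 4.85
ee_pos: [0.519, 0.2071, 0.0923]
orientation: [0.0, 0.569, 0.822, 0.0]
wrist_force: [-1.9, -1.1, 9.8]
grip_width: 0.0172
t 4.85 p [519.  207.1  92.3] F [-1.9 -1.1  9.8] M [-0.36  0.52 -0.01] w 17.2
```

View pics/w4.png

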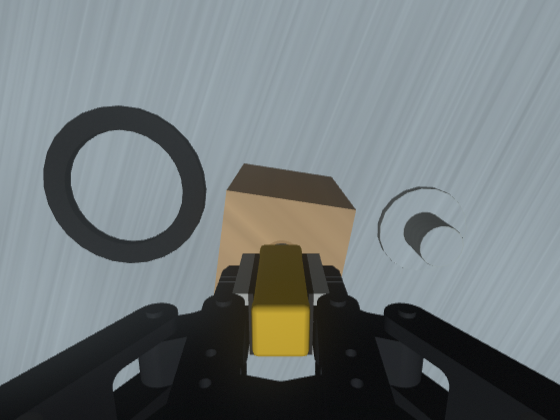

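View pics/s4.png

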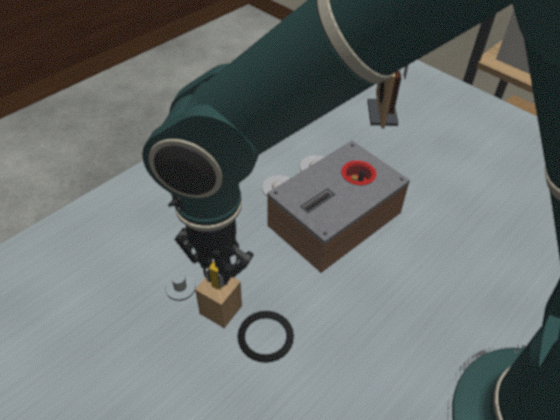

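The rod is held squarely (opening 17.2 mm). The home grasp pose is TCP (519.0, 207.1, 92.3). Lifting.

```bash
python3 -m crank '[{"translation":[0,0,5],"rot":[0,0,0],"hand":0},{"translation":[0,0,15],"rot":[0,0,0],"hand":0},{"translation":[0,0,20],"rot":[0,0,0],"hand":0},{"translation":[0,0,25],"rot":[0,0,0],"hand":0},{"translation":[0,0,30],"rot":[0,0,0],"hand":0},{"translation":[0,0,30],"rot":[0,0,0],"hand":0},{"translation":[0,0,0],"rot":[0,0,0],"hand":0},{"translation":[0,0,0],"rot":[0,0,0],"hand":0}]'
python3 - <<'E'
from h import *
st()
for n in ["scene","side","wrist"]:
    cv2.imwrite(f"pics/{n}5.png",eyes.grab_frame(n))
    for t in ["rod","slot","stand"]: print(n,t,[(np.round(d["xyz"],4),round(float(d["p"]),2)) for d in eyes.tip_of(t,n)[:2]])
    print([(np.round(d["xyz"],4),round(float(d["p"]),2)) for d in eyes.search_frame("rod",n)[:2]])
st()
E
```

```text
time: 5.95
ee_pos: [0.5183, 0.2069, 0.2164]
orientation: [0.0, 0.569, 0.822, -0.0]
wrist_force: [0.9, -0.4, -1.2]
grip_width: 0.0168
t 5.95 p [518.3 206.9 216.4] F [ 0.9 -0.4 -1.2] M [-0.01  0.01 -0.03] w 16.8
scene rod [(array([0.519 , 0.2063, 0.1338]), 0.85)]
scene slot [(array([ 0.5172, -0.0471,  0.0995]), 0.59)]
scene stand [(array([ 0.5171,  0.2084, -0.0012]), 0.58)]
[(array([0.5208, 0.1994, 0.2192]), 0.54)]
side rod [(array([0.5187, 0.2071, 0.1297]), 0.84)]
side slot [(array([ 0.5156, -0.05  ,  0.1001]), 0.69)]
side stand [(array([0.5189, 0.2064, 0.0007]), 0.91)]
[(array([0.5142, 0.2122, 0.2204]), 0.9)]
wrist rod [(array([0.5196, 0.2071, 0.1338]), 0.56)]
wrist slot []
wrist stand [(array([0.5219, 0.2094, 0.0006]), 0.58)]
[(array([0.5139, 0.2127, 0.2586]), 0.55), (array([0.5684, 0.011 , 0.0207]), 0.29)]
t 6.7 p [518.5 207.  216.3] F [-0.4 -0.5 -0.4] M [ 0.05  0.01 -0.  ] w 17.1
```

View pics/wrist5.png

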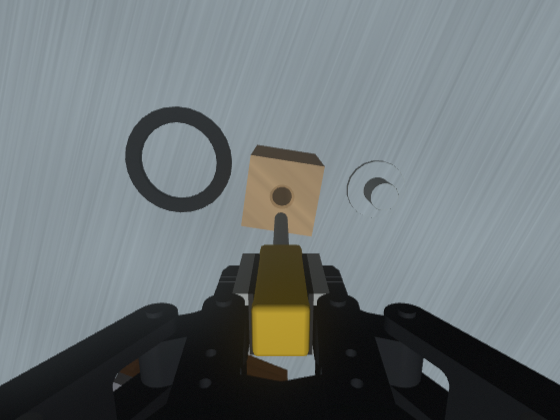

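View pics/scene5.png

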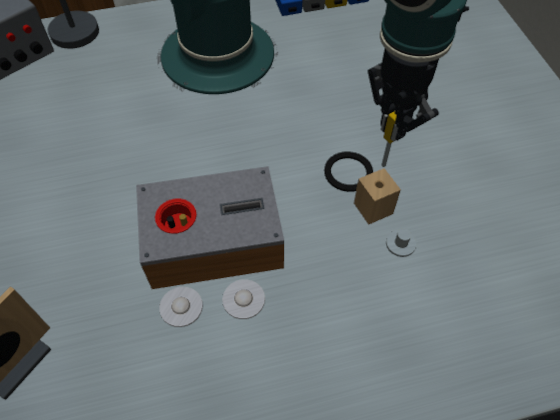

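View pics/side5.png

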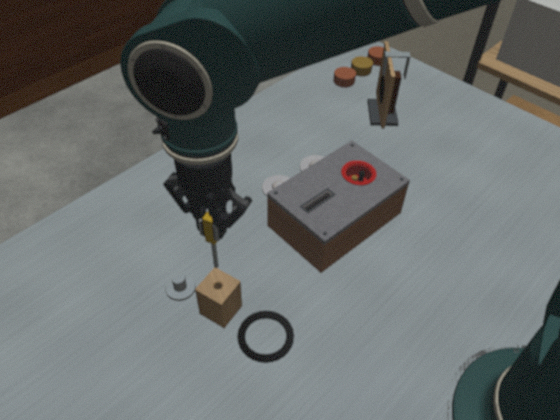

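The rod is upright and clear of the stand: tip at px (281,214), hole at (282,196), tip z about 132 mm. Next I'll go over the slot and turn to line up with the cabinet (yaw about -0.08).

```bash
python3 -m crank '[{"translation":[0,-20,0],"rot":[0,0,-0.04],"hand":0},{"translation":[0,-40,0],"rot":[0,0,-0.08],"hand":0},{"translation":[0,-45,0],"rot":[0,0,-0.08],"hand":0},{"translation":[0,-45,0],"rot":[0,0,-0.08],"hand":0},{"translation":[0,-45,0],"rot":[0,0,-0.08],"hand":0},{"translation":[0,-40,0],"rot":[0,0,-0.08],"hand":0},{"translation":[-1,-19,0],"rot":[0,0,0],"hand":0},{"translation":[0,0,0],"rot":[0,0,0],"hand":0}]'
python3 -m crank '[{"translation":[0,0,-10],"rot":[0,0,0],"hand":0},{"translation":[0,0,0],"rot":[0,0,0],"hand":0},{"translation":[0,0,0],"rot":[0,0,0],"hand":0}]'
python3 - <<'E'
from h import *
s,R=st()
print(R.as_matrix().round(3))
for n in ["scene","side","wrist"]:
    cv2.imwrite(f"pics/{n}6.png",eyes.grab_frame(n))
    for t in ["rod","slot","cup_top"]: print(n,t,[(np.round(d["xyz"],4),round(float(d["p"]),2)) for d in eyes.tip_of(t,n)[:2]])
st()
im=cv2.imread("pics/wrist6.png"); cv2.imwrite("pics/w6c.png",cv2.resize(im[130:330,180:380],None,fx=3,fy=3,interpolation=cv2.INTER_CUBIC))
E
```

```text
time: 7.7
ee_pos: [0.517, -0.0492, 0.2164]
orientation: [0.0, 0.736, 0.677, -0.0]
wrist_force: [-0.0, 0.2, -0.7]
grip_width: 0.0173
time: 8.07
ee_pos: [0.5175, -0.0464, 0.2061]
orientation: [-0.0, 0.735, 0.679, -0.0]
wrist_force: [0.5, -0.2, -0.9]
grip_width: 0.0172
t 8.07 p [517.5 -46.4 206.1] F [ 0.5 -0.2 -0.9] M [ 0.02 -0.01  0.01] w 17.2
[[ 0.079  0.997 -0.   ]
 [ 0.997 -0.079  0.   ]
 [ 0.    -0.    -1.   ]]
scene rod [(array([ 0.5176, -0.0435,  0.1195]), 0.55)]
scene slot [(array([ 0.5172, -0.0477,  0.0979]), 0.88)]
scene cup_top [(array([ 0.509 , -0.1612,  0.1089]), 0.64)]
side rod [(array([ 0.518 , -0.0473,  0.1227]), 0.8)]
side slot [(array([ 0.5194, -0.0497,  0.0996]), 0.63)]
side cup_top [(array([ 0.5065, -0.1619,  0.1081]), 0.61), (array([ 0.5158, -0.0471,  0.0984]), 0.19)]
wrist rod [(array([ 0.5176, -0.0464,  0.1228]), 0.65)]
wrist slot [(array([ 0.5195, -0.0484,  0.0989]), 0.7)]
wrist cup_top [(array([ 0.505 , -0.1591,  0.105 ]), 0.65)]
t 8.68 p [517.5 -47.  206.3] F [-0.3  0.5 -0.2] M [ 0.    0.04 -0.  ] w 16.6
```

View pics/wrist6.png

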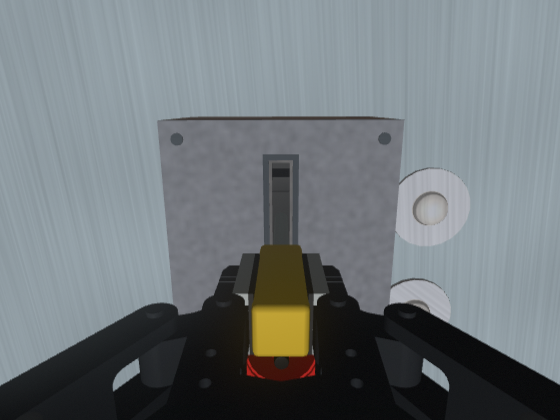

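View pics/scene6.png

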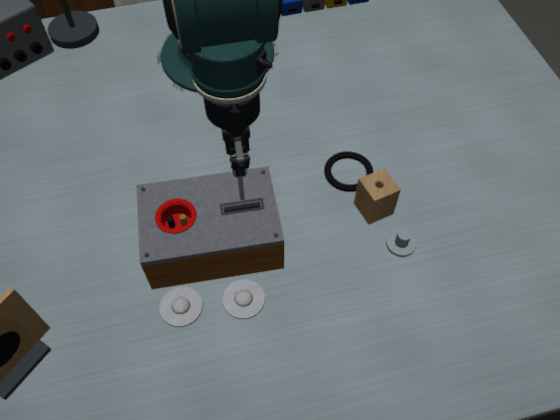

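View pics/side6.png

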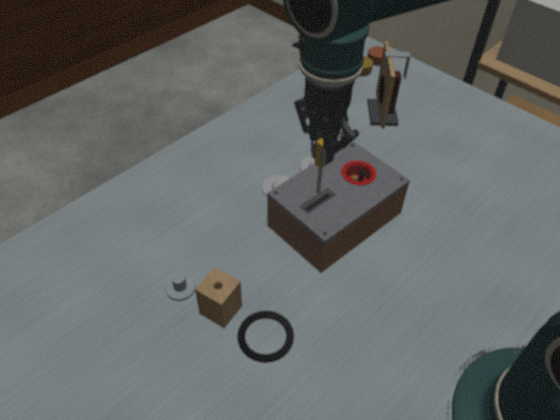

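View pics/w6c.png

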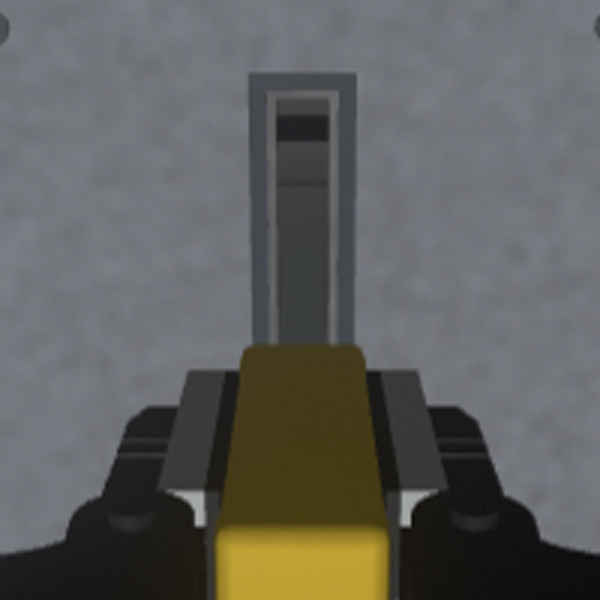

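Run:
```python
from h import *
im=cv2.imread("pics/wrist6.png"); g=cv2.cvtColor(im,cv2.COLOR_BGR2GRAY)
for r in (165,180,200,215,230,242): print(r,g[r,258:306].tolist())
c,W=wcam()
for z in(.1,):
  for u,v in((264,155),(298,155),(264,240),(299,240),(272,165),(290,165),(272,240),(293,240)): print(u,v,(back(c,W,u,v,z)*1000).round(1))
print(proj(c,W,np.array([.5175,-.047,.122])), proj(c,W,np.array([.5175,-.047,.1])))
```

```text
165 [116, 116, 115, 116, 109, 71, 73, 73, 73, 73, 75, 95, 94, 94, 65, 68, 68, 68, 68, 68, 68, 68, 68, 68, 68, 68, 68, 67, 67, 67, 68, 76, 104, 107, 105, 71, 72, 72, 72, 74, 77, 115, 113, 113, 112, 111, 112, 113]
180 [114, 113, 113, 112, 110, 78, 72, 72, 72, 73, 75, 100, 100, 98, 67, 67, 66, 66, 66, 66, 66, 66, 66, 66, 66, 66, 66, 66, 67, 66, 66, 74, 102, 102, 93, 71, 72, 73, 72, 73, 87, 117, 116, 115, 116, 116, 116, 116]
200 [112, 113, 114, 115, 115, 92, 71, 72, 72, 72, 74, 91, 97, 95, 64, 62, 63, 62, 62, 63, 62, 62, 62, 62, 62, 63, 61, 62, 62, 62, 63, 72, 101, 102, 93, 71, 72, 72, 72, 74, 97, 117, 116, 116, 116, 116, 116, 117]
215 [117, 117, 117, 118, 117, 104, 72, 72, 72, 71, 73, 86, 98, 97, 75, 60, 60, 61, 60, 60, 61, 61, 61, 61, 60, 60, 61, 61, 62, 58, 59, 70, 103, 102, 93, 71, 72, 71, 72, 75, 98, 119, 118, 118, 116, 115, 115, 114]
230 [118, 117, 116, 116, 115, 112, 71, 73, 72, 72, 73, 81, 98, 97, 72, 57, 63, 60, 60, 60, 60, 61, 61, 60, 61, 61, 60, 61, 61, 61, 57, 70, 107, 104, 86, 71, 72, 72, 72, 75, 103, 113, 113, 114, 116, 116, 116, 116]
242 [117, 117, 116, 116, 116, 114, 79, 72, 73, 72, 73, 81, 97, 97, 83, 60, 61, 59, 59, 60, 59, 59, 60, 60, 59, 59, 59, 60, 60, 60, 62, 80, 105, 103, 85, 71, 72, 72, 72, 75, 109, 119, 118, 120, 120, 121, 122, 121]
264 155 [509.1 -10.6 100. ]
298 155 [531.6 -12.4 100. ]
264 240 [503.6 -70.2 100. ]
299 240 [528.3 -72.2 100. ]
272 165 [513.8 -17.6 100. ]
290 165 [525.8 -18.6 100. ]
272 240 [509.3 -70.7 100. ]
293 240 [524.1 -71.9 100. ]
(np.float64(281.02028321434483), np.float64(215.7482537912142)) (np.float64(280.9644310758576), np.float64(206.83829124093654))
```

Run:
```python
from h import *
a=cv2.imread("pics/wrist6.png")[140:260,240:320]; b=cv2.imread("pics/wrist5.png")[140:260,240:320]
f=lambda x:cv2.resize(np.clip((x.astype(float)-30)*2.8,0,255).astype(np.uint8),None,fx=5,fy=5,interpolation=cv2.INTER_CUBIC)
cv2.imwrite("pics/cmp.png",np.hstack([f(a)[:,:399],f(b)[:,:399]]))
```

```text
(no output)
```

View pics/cmp.png

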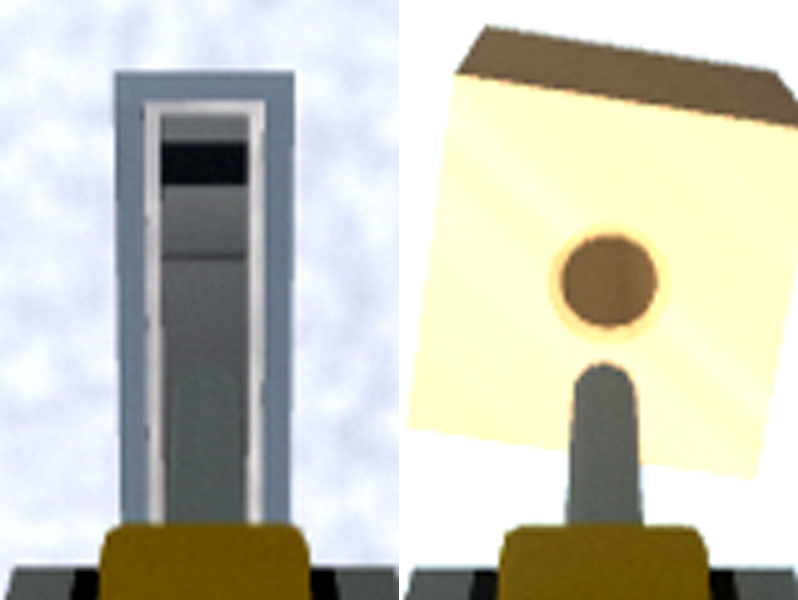

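The contrast-stretched crop shows the shaft (x=281, tip row about 213) centred across the slot (inner edges 272-289, middle 281). Now I'll work out what the bands inside the slot could be.

Run:
```python
from h import *
c,W=wcam(); print(W[:3,3])
a=cv2.imread("pics/wrist6.png"); print([(r,int(a[r,278:284].mean())) for r in range(156,216)])
for r in (160,163,168,177,191,213):
    print(r,[(z,round(back(c,W,281,r,z)[1]*1000+47.5,1)) for z in (.1,.088,.082,.072,.062,.022,.01)])
```

```text
[0.52233794 0.01906417 0.3496114 ]
[(156, 75), (157, 75), (158, 75), (159, 76), (160, 94), (161, 100), (162, 89), (163, 73), (164, 68), (165, 68), (166, 67), (167, 67), (168, 50), (169, 36), (170, 34), (171, 34), (172, 33), (173, 34), (174, 33), (175, 34), (176, 36), (177, 60), (178, 68), (179, 66), (180, 66), (181, 65), (182, 64), (183, 64), (184, 64), (185, 63), (186, 62), (187, 62), (188, 62), (189, 61), (190, 57), (191, 53), (192, 60), (193, 63), (194, 63), (195, 63), (196, 63), (197, 63), (198, 62), (199, 62), (200, 62), (201, 62), (202, 62), (203, 61), (204, 61), (205, 61), (206, 61), (207, 60), (208, 60), (209, 60), (210, 60), (211, 60), (212, 60), (213, 60), (214, 60), (215, 60)]
160 [(0.1, np.float64(32.7)), (0.088, np.float64(31.1)), (0.082, np.float64(30.3)), (0.072, np.float64(28.9)), (0.062, np.float64(27.6)), (0.022, np.float64(22.2)), (0.01, np.float64(20.5))]
163 [(0.1, np.float64(30.7)), (0.088, np.float64(29.0)), (0.082, np.float64(28.1)), (0.072, np.float64(26.7)), (0.062, np.float64(25.3)), (0.022, np.float64(19.5)), (0.01, np.float64(17.8))]
168 [(0.1, np.float64(27.4)), (0.088, np.float64(25.5)), (0.082, np.float64(24.5)), (0.072, np.float64(23.0)), (0.062, np.float64(21.4)), (0.022, np.float64(15.1)), (0.01, np.float64(13.2))]
177 [(0.1, np.float64(21.3)), (0.088, np.float64(19.1)), (0.082, np.float64(18.0)), (0.072, np.float64(16.2)), (0.062, np.float64(14.4)), (0.022, np.float64(7.1)), (0.01, np.float64(5.0))]
191 [(0.1, np.float64(11.6)), (0.088, np.float64(9.0)), (0.082, np.float64(7.7)), (0.072, np.float64(5.5)), (0.062, np.float64(3.3)), (0.022, np.float64(-5.5)), (0.01, np.float64(-8.2))]
213 [(0.1, np.float64(-3.9)), (0.088, np.float64(-7.3)), (0.082, np.float64(-9.0)), (0.072, np.float64(-11.8)), (0.062, np.float64(-14.6)), (0.022, np.float64(-25.9)), (0.01, np.float64(-29.3))]
```

The bands fit the tab's +y face (rows 168-177) and its top (rows 177-191), so the tab is about +10 mm along y from the slot centre. I'll confirm that by touch: move there, hover just above the mouth, then enter slowly.

```bash
python3 -m crank '[{"translation":[0.4,5,0],"rot":[0,0,0],"hand":0},{"translation":[0.3,4.5,-8],"rot":[0,0,0],"hand":0},{"translation":[0,0,-8],"rot":[0,0,0],"hand":0},{"translation":[0,0,0],"rot":[0,0,0],"hand":0},{"translation":[0,0,0],"rot":[0,0,0],"hand":0},{"translation":[0,0,0],"rot":[0,0,0],"hand":0}]'
python3 - <<'E'
from h import *
st();a=eyes.grab_frame("wrist");cv2.imwrite("pics/w7.png",a)
f=lambda x:cv2.resize(np.clip((x.astype(float)-30)*2.8,0,255).astype(np.uint8),None,fx=5,fy=5,interpolation=cv2.INTER_CUBIC)
cv2.imwrite("pics/w7c.png",f(a[140:260,210:350]))
E
python3 -m crank '[{"translation":[0,0,-2],"rot":[0,0,0],"hand":0},{"translation":[0,0,0],"rot":[0,0,0],"hand":0}]'
```

```text
time: 9.43
ee_pos: [0.5183, -0.0376, 0.1904]
orientation: [0.0, 0.735, 0.678, 0.0]
wrist_force: [0.7, 0.1, -0.6]
grip_width: 0.0176
t 9.43 p [518.3 -37.6 190.4] F [ 0.7  0.1 -0.6] M [-0.    0.02 -0.04] w 17.6
time: 9.72
ee_pos: [0.5181, -0.0375, 0.1881]
orientation: [-0.0, 0.735, 0.678, -0.0]
wrist_force: [0.4, 0.2, -0.6]
grip_width: 0.0171
```

View pics/w7c.png

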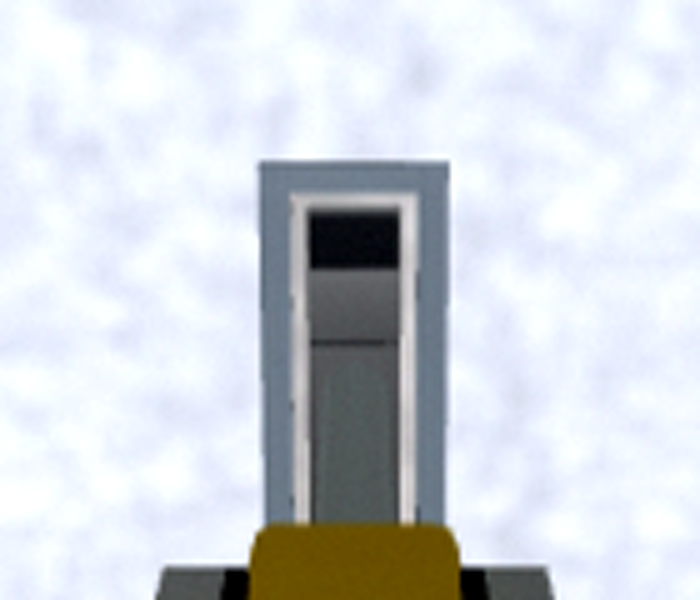

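The slot is still centred under the shaft. Two views now let me triangulate the tab's top edges.

Run:
```python
from h import *
a=cv2.imread("pics/w7.png"); print([(r,int(a[r,278:284].mean())) for r in range(178,216)])
c,W=wcam()
W1=W.copy(); W2=W.copy()
W1[:3,3]+=np.array([517.5,-46.4,206.1])/1e3-env.state()["ee_pos"]
W2[:3,3]+=np.array([518.3,-37.6,190.4])/1e3-env.state()["ee_pos"]
for r1,r2 in ((176.5,193.5),(190.7,208),(161,180)):
  for z in (.1,.09,.08,.07,.06,.05): print(r1,z,round(back(c,W1,281,r1,z)[1]*1e3+48,1),round(back(c,W2,281,r2,z)[1]*1e3+48,1))
```

```text
[(178, 85), (179, 97), (180, 94), (181, 75), (182, 53), (183, 38), (184, 34), (185, 33), (186, 33), (187, 33), (188, 33), (189, 33), (190, 33), (191, 33), (192, 33), (193, 41), (194, 62), (195, 67), (196, 65), (197, 64), (198, 63), (199, 62), (200, 62), (201, 61), (202, 60), (203, 60), (204, 59), (205, 59), (206, 58), (207, 57), (208, 47), (209, 55), (210, 61), (211, 61), (212, 61), (213, 61), (214, 61), (215, 61)]
176.5 0.1 22.8 23.4
176.5 0.09 21.0 21.2
176.5 0.08 19.2 18.9
176.5 0.07 17.4 16.6
176.5 0.06 15.6 14.4
176.5 0.05 13.8 12.1
190.7 0.1 13.0 13.9
190.7 0.09 10.8 11.2
190.7 0.08 8.6 8.5
190.7 0.07 6.4 5.8
190.7 0.06 4.3 3.1
190.7 0.05 2.1 0.5
161 0.1 33.2 32.2
161 0.09 31.8 30.3
161 0.08 30.5 28.4
161 0.07 29.1 26.5
161 0.06 27.7 24.6
161 0.05 26.3 22.7
```

The tab top is at roughly z 73-80 mm with its centre at local y about +12.5, so I'll shift +1.5 mm and enter the slot gently.

```bash
python3 -m crank '[{"translation":[0.1,1.5,0],"rot":[0,0,0],"hand":0},{"translation":[0,0,-2],"rot":[0,0,0],"hand":0},{"translation":[0,0,-2],"rot":[0,0,0],"hand":0},{"translation":[0,0,0],"rot":[0,0,0],"hand":0}]'
python3 -m crank '[{"translation":[0,0,-1.5],"rot":[0,0,0],"hand":0},{"translation":[0,0,-1.5],"rot":[0,0,0],"hand":0},{"translation":[0,0,0],"rot":[0,0,0],"hand":0}]'
```

```text
time: 10.22
ee_pos: [0.5181, -0.036, 0.184]
orientation: [-0.0, 0.735, 0.678, -0.0]
wrist_force: [0.6, -1.3, -1.7]
grip_width: 0.0171
time: 10.6
ee_pos: [0.5182, -0.036, 0.1811]
orientation: [-0.0, 0.735, 0.678, -0.0]
wrist_force: [0.2, 0.1, -0.8]
grip_width: 0.0173
```

```bash
python3 -m crank '[{"translation":[0,0,-2],"rot":[0,0,0],"hand":0},{"translation":[0,0,-2],"rot":[0,0,0],"hand":0},{"translation":[0,0,-2],"rot":[0,0,0],"hand":0},{"translation":[0,0,0],"rot":[0,0,0],"hand":0}]'
python3 -m crank '[{"translation":[0,0,-2],"rot":[0,0,0],"hand":0},{"translation":[0,0,-2],"rot":[0,0,0],"hand":0},{"translation":[0,0,0],"rot":[0,0,0],"hand":0}]'
python3 -m crank '[{"translation":[0,0,-1.5],"rot":[0,0,0],"hand":0},{"translation":[0,0,0],"rot":[0,0,0],"hand":0}]'
python3 -m crank '[{"translation":[0,0,-1.5],"rot":[0,0,0],"hand":0},{"translation":[0,0,0],"rot":[0,0,0],"hand":0}]'
```

```text
time: 11.1
ee_pos: [0.5182, -0.036, 0.1751]
orientation: [-0.0, 0.735, 0.678, -0.0]
wrist_force: [1.1, -0.2, -0.9]
grip_width: 0.0174
time: 11.48
ee_pos: [0.5182, -0.036, 0.1711]
orientation: [-0.0, 0.735, 0.678, -0.0]
wrist_force: [-0.2, 0.4, 0.1]
grip_width: 0.0172
time: 11.72
ee_pos: [0.5182, -0.036, 0.1697]
orientation: [-0.0, 0.735, 0.678, -0.0]
wrist_force: [-0.4, 0.3, -0.3]
grip_width: 0.0171
time: 11.98
ee_pos: [0.5182, -0.036, 0.1681]
orientation: [-0.0, 0.735, 0.678, -0.0]
wrist_force: [0.0, 0.5, -0.9]
grip_width: 0.0172
```

```bash
python3 -m crank '[{"translation":[0,0,-1],"rot":[0,0,0],"hand":0},{"translation":[0,0,0],"rot":[0,0,0],"hand":0}]'
python3 -m crank '[{"translation":[0,0,-1],"rot":[0,0,0],"hand":0},{"translation":[0,0,0],"rot":[0,0,0],"hand":0}]'
python3 -m crank '[{"translation":[0,0,-1],"rot":[0,0,0],"hand":0},{"translation":[0,0,0],"rot":[0,0,0],"hand":0}]'
python3 -m crank '[{"translation":[0,0,-1],"rot":[0,0,0],"hand":0},{"translation":[0,0,0],"rot":[0,0,0],"hand":0}]'
```

```text
time: 12.22
ee_pos: [0.5182, -0.036, 0.1672]
orientation: [-0.0, 0.735, 0.678, -0.0]
wrist_force: [-0.3, 0.1, -0.7]
grip_width: 0.0177
time: 12.48
ee_pos: [0.5183, -0.036, 0.1662]
orientation: [-0.0, 0.735, 0.678, -0.0]
wrist_force: [0.5, -0.3, -0.5]
grip_width: 0.0173
time: 12.72
ee_pos: [0.5182, -0.036, 0.1652]
orientation: [-0.0, 0.735, 0.678, -0.0]
wrist_force: [-0.2, 0.2, -0.9]
grip_width: 0.0173
time: 12.98
ee_pos: [0.5182, -0.036, 0.1642]
orientation: [-0.0, 0.735, 0.678, -0.0]
wrist_force: [-0.2, -0.1, -0.7]
grip_width: 0.017
```

Tip is at about 80 mm with no contact yet. Continuing.

```bash
for i in 1; do
python3 -m crank '[{"translation":[0,0,-1],"rot":[0,0,0],"hand":0},{"translation":[0,0,-1],"rot":[0,0,0],"hand":0},{"translation":[0,0,0],"rot":[0,0,0],"hand":0}]' | grep -E 'ee_pos|wrist_f'
python3 -m crank '[{"translation":[0,0,-1],"rot":[0,0,0],"hand":0},{"translation":[0,0,0],"rot":[0,0,0],"hand":0}]' | grep -E 'ee_pos|wrist_f'
python3 -m crank '[{"translation":[0,0,-1],"rot":[0,0,0],"hand":0},{"translation":[0,0,0],"rot":[0,0,0],"hand":0}]' | grep -E 'ee_pos|wrist_f'
python3 -m crank '[{"translation":[0,0,-1],"rot":[0,0,0],"hand":0},{"translation":[0,0,0],"rot":[0,0,0],"hand":0}]' | grep -E 'ee_pos|wrist_f'; done
```

```text
ee_pos: [0.5183, -0.036, 0.1622]
wrist_force: [-0.9, -0.2, -0.6]
ee_pos: [0.5183, -0.036, 0.1612]
wrist_force: [0.2, 0.0, -1.5]
ee_pos: [0.5182, -0.036, 0.1602]
wrist_force: [-0.6, -0.5, -1.0]
ee_pos: [0.5183, -0.036, 0.1592]
wrist_force: [-0.3, -0.9, -0.7]
```

```bash
python3 -m crank '[{"translation":[0,0,-1],"rot":[0,0,0],"hand":0},{"translation":[0,0,0],"rot":[0,0,0],"hand":0}]' | grep -E 'ee_pos|wrist_f'
python3 -m crank '[{"translation":[0,0,-1],"rot":[0,0,0],"hand":0},{"translation":[0,0,0],"rot":[0,0,0],"hand":0}]' | grep -E 'ee_pos|wrist_f'
python3 -m crank '[{"translation":[0,0,-1],"rot":[0,0,0],"hand":0},{"translation":[0,0,0],"rot":[0,0,0],"hand":0}]' | grep -E 'ee_pos|wrist_f'
python3 -m crank '[{"translation":[0,0,-1],"rot":[0,0,0],"hand":0},{"translation":[0,0,0],"rot":[0,0,0],"hand":0}]' | grep -E 'ee_pos|wrist_f'
```

```text
ee_pos: [0.5182, -0.036, 0.1582]
wrist_force: [-0.3, -0.1, -0.6]
ee_pos: [0.5183, -0.036, 0.1572]
wrist_force: [0.7, -0.2, -1.1]
ee_pos: [0.5183, -0.036, 0.1562]
wrist_force: [0.6, 0.5, -1.0]
ee_pos: [0.5182, -0.036, 0.1552]
wrist_force: [1.0, -0.1, -0.1]
```

```bash
python3 -m crank '[{"translation":[0,0,-1],"rot":[0,0,0],"hand":0},{"translation":[0,0,0],"rot":[0,0,0],"hand":0}]' | grep -E 'ee_pos|wrist_f'
python3 -m crank '[{"translation":[0,0,-1],"rot":[0,0,0],"hand":0},{"translation":[0,0,0],"rot":[0,0,0],"hand":0}]' | grep -E 'ee_pos|wrist_f'
python3 -m crank '[{"translation":[0,0,-1],"rot":[0,0,0],"hand":0},{"translation":[0,0,0],"rot":[0,0,0],"hand":0}]' | grep -E 'ee_pos|wrist_f'
python3 - <<'E'
from h import *
st();a=eyes.grab_frame("wrist");cv2.imwrite("pics/w8.png",a)
f=lambda x:cv2.resize(np.clip((x.astype(float)-30)*2.8,0,255).astype(np.uint8),None,fx=5,fy=5,interpolation=cv2.INTER_CUBIC)
cv2.imwrite("pics/w8c.png",f(a[160:280,210:350]))
E
```

```text
ee_pos: [0.5183, -0.036, 0.1542]
wrist_force: [-0.2, 0.2, -0.6]
ee_pos: [0.5182, -0.036, 0.1532]
wrist_force: [0.0, 0.7, -0.3]
ee_pos: [0.5183, -0.036, 0.1522]
wrist_force: [-0.7, 0.3, -0.9]
t 15.85 p [518.3 -36.  152.2] F [-0.7  0.3 -0.9] M [-0.02 -0.01 -0.02] w 17.1
```

View pics/w8c.png

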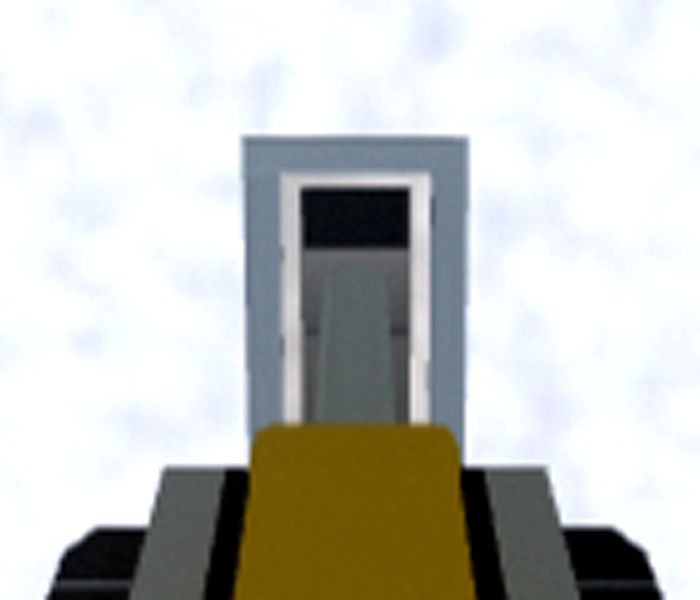

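Run:
```python
from h import *
from scipy.optimize import least_squares
a=cv2.imread("pics/w8.png"); print([(r,int(a[r,272:275].mean())) for r in range(186,246)])
c,W=wcam()
P=[[517.5,-46.4,206.1],[518.3,-37.6,190.4],[518.3,-36,152.2]]
Ws=[]
for p in P:
    w=W.copy(); w[:3,3]+=np.array(p)/1e3-env.state()["ee_pos"]; Ws.append(w)
rows={"outer":[155,172,187.3],"rimA":[159.5,178,194],"rimB":[162.7,181,197.5],"blk_lo":[176.8,193.5,209.3],"line":[190.7,208,225.6]}
for k,r in rows.items():
    for z in (.11,.1,.09,.08,.07,.06,.05,.03,.01):
        print(k,z,[round(back(c,w,281,v,z)[1]*1e3+48,1) for w,v in zip(Ws,r)])
```

```text
[(186, 124), (187, 90), (188, 74), (189, 77), (190, 78), (191, 77), (192, 77), (193, 78), (194, 86), (195, 97), (196, 99), (197, 63), (198, 35), (199, 35), (200, 34), (201, 35), (202, 34), (203, 34), (204, 34), (205, 34), (206, 34), (207, 34), (208, 34), (209, 44), (210, 63), (211, 67), (212, 65), (213, 64), (214, 64), (215, 63), (216, 62), (217, 62), (218, 61), (219, 61), (220, 60), (221, 61), (222, 60), (223, 59), (224, 59), (225, 58), (226, 57), (227, 60), (228, 62), (229, 62), (230, 62), (231, 62), (232, 62), (233, 62), (234, 61), (235, 62), (236, 61), (237, 61), (238, 61), (239, 61), (240, 61), (241, 61), (242, 61), (243, 61), (244, 57), (245, 55)]
outer 0.11 [np.float64(38.4), np.float64(38.9), np.float64(39.2)]
outer 0.1 [np.float64(37.2), np.float64(37.3), np.float64(37.1)]
outer 0.09 [np.float64(36.0), np.float64(35.6), np.float64(35.0)]
outer 0.08 [np.float64(34.8), np.float64(33.9), np.float64(32.9)]
outer 0.07 [np.float64(33.5), np.float64(32.2), np.float64(30.8)]
outer 0.06 [np.float64(32.3), np.float64(30.6), np.float64(28.7)]
outer 0.05 [np.float64(31.1), np.float64(28
[... 1793 characters left out ...]
k_lo 0.03 [np.float64(9.9), np.float64(7.5), np.float64(5.9)]
blk_lo 0.01 [np.float64(6.3), np.float64(3.0), np.float64(0.5)]
line 0.11 [np.float64(15.2), np.float64(16.5), np.float64(18.9)]
line 0.1 [np.float64(13.0), np.float64(13.9), np.float64(15.7)]
line 0.09 [np.float64(10.8), np.float64(11.2), np.float64(12.5)]
line 0.08 [np.float64(8.6), np.float64(8.5), np.float64(9.4)]
line 0.07 [np.float64(6.4), np.float64(5.8), np.float64(6.2)]
line 0.06 [np.float64(4.3), np.float64(3.1), np.float64(3.0)]
line 0.05 [np.float64(2.1), np.float64(0.5), np.float64(-0.2)]
line 0.03 [np.float64(-2.3), np.float64(-4.9), np.float64(-6.6)]
line 0.01 [np.float64(-6.7), np.float64(-10.3), np.float64(-13.0)]
```

The three views put the tab top at z about 65-70 mm and local y about 6-17 mm. The tip is over it and just hasn't reached it yet, so I'll keep going in small steps.

```bash
python3 -m crank '[{"translation":[0,0,-1],"rot":[0,0,0],"hand":0},{"translation":[0,0,0],"rot":[0,0,0],"hand":0}]' | grep -E 'ee_pos|wrist_f'
python3 -m crank '[{"translation":[0,0,-1],"rot":[0,0,0],"hand":0},{"translation":[0,0,0],"rot":[0,0,0],"hand":0}]' | grep -E 'ee_pos|wrist_f'
python3 -m crank '[{"translation":[0,0,-1],"rot":[0,0,0],"hand":0},{"translation":[0,0,0],"rot":[0,0,0],"hand":0}]' | grep -E 'ee_pos|wrist_f'
```

```text
ee_pos: [0.5183, -0.036, 0.1513]
wrist_force: [-0.2, 0.4, -0.0]
ee_pos: [0.5185, -0.0359, 0.1504]
wrist_force: [-0.2, 0.5, 5.6]
ee_pos: [0.5184, -0.036, 0.1494]
wrist_force: [-0.9, 1.2, 4.2]
```

```bash
python3 -m crank '[{"translation":[0,0,-1],"rot":[0,0,0],"hand":0},{"translation":[0,0,0],"rot":[0,0,0],"hand":0}]' | grep -E 'ee_pos|wrist_f'
python3 -m crank '[{"translation":[0,0,-1],"rot":[0,0,0],"hand":0},{"translation":[0,0,0],"rot":[0,0,0],"hand":0}]' | grep -E 'ee_pos|wrist_f'
```

```text
ee_pos: [0.5184, -0.036, 0.1484]
wrist_force: [-0.6, -0.1, 5.0]
ee_pos: [0.5184, -0.036, 0.1473]
wrist_force: [-1.2, -0.3, 4.7]
```

Contact was at TCP z of about 150.8 with roughly 6 N, and the tab is sliding. The stop should be near TCP z 141.7, so I'll use fine steps there.

```bash
python3 -m crank '[{"translation":[0,0,-1],"rot":[0,0,0],"hand":0},{"translation":[0,0,-1],"rot":[0,0,0],"hand":0},{"translation":[0,0,0],"rot":[0,0,0],"hand":0}]' | grep -E 'ee_pos|wrist_f'
python3 -m crank '[{"translation":[0,0,-1],"rot":[0,0,0],"hand":0},{"translation":[0,0,0],"rot":[0,0,0],"hand":0}]' | grep -E 'ee_pos|wrist_f'
python3 -m crank '[{"translation":[0,0,-0.7],"rot":[0,0,0],"hand":0},{"translation":[0,0,0],"rot":[0,0,0],"hand":0}]' | grep -E 'ee_pos|wrist_f'
python3 -m crank '[{"translation":[0,0,-0.5],"rot":[0,0,0],"hand":0},{"translation":[0,0,0],"rot":[0,0,0],"hand":0}]' | grep -E 'ee_pos|wrist_f'
```

```text
ee_pos: [0.5184, -0.036, 0.1453]
wrist_force: [0.9, 0.0, 4.1]
ee_pos: [0.5184, -0.036, 0.1443]
wrist_force: [0.2, 0.8, 4.9]
ee_pos: [0.5184, -0.036, 0.1436]
wrist_force: [-0.1, 0.1, 4.4]
ee_pos: [0.5183, -0.036, 0.1431]
wrist_force: [0.8, 0.4, 4.5]
```

```bash
python3 -m crank '[{"translation":[0,0,-0.5],"rot":[0,0,0],"hand":0},{"translation":[0,0,0],"rot":[0,0,0],"hand":0}]' | grep -E 'ee_pos|wrist_f'
python3 -m crank '[{"translation":[0,0,-0.4],"rot":[0,0,0],"hand":0},{"translation":[0,0,0],"rot":[0,0,0],"hand":0}]' | grep -E 'ee_pos|wrist_f'
python3 - <<'E'
from h import *
st()
for n in ["scene","side"]:
    a=eyes.grab_frame(n); cv2.imwrite(f"pics/{n}9.png",a)
    print(n,[(np.round(d["xyz"],4),round(float(d["p"]),2)) for d in eyes.tip_of("cup_top",n)[:2]])
E
```

```text
ee_pos: [0.5184, -0.036, 0.1426]
wrist_force: [-0.2, 0.0, 4.6]
ee_pos: [0.5184, -0.036, 0.1422]
wrist_force: [-0.2, 0.8, 4.8]
t 18.77 p [518.4 -36.  142.2] F [-0.2  0.8  4.8] M [ 0.11  0.   -0.02] w 17.1
scene [(array([ 0.5089, -0.1629,  0.1213]), 0.6), (array([ 0.4184,  0.1891, -0.0013]), 0.18)]
side [(array([ 0.5097, -0.1596,  0.1208]), 0.77), (array([5.216e-01, 2.073e-01, 1.000e-04]), 0.5)]
```

```bash
python3 -m crank '[{"translation":[0,0,-0.3],"rot":[0,0,0],"hand":0},{"translation":[0,0,0],"rot":[0,0,0],"hand":0}]' | grep -E 'ee_pos|wrist_f'
python3 -m crank '[{"translation":[0,0,-0.3],"rot":[0,0,0],"hand":0},{"translation":[0,0,0],"rot":[0,0,0],"hand":0}]' | grep -E 'ee_pos|wrist_f'
```

```text
ee_pos: [0.5183, -0.036, 0.1419]
wrist_force: [-0.7, 0.2, 4.7]
ee_pos: [0.5184, -0.036, 0.1418]
wrist_force: [-0.8, 0.6, 7.5]
```

```bash
python3 -m crank '[{"translation":[0,0,-0.2],"rot":[0,0,0],"hand":0},{"translation":[0,0,0],"rot":[0,0,0],"hand":0}]' | grep -E 'ee_pos|wrist_f'
```

```text
ee_pos: [0.5185, -0.036, 0.1417]
wrist_force: [-1.6, 0.1, 9.5]
```

Firm stop felt: force rises from 4.7 to 9.5 N with TCP z staying at 141.7, which is 9 mm of travel. Withdrawing straight up and checking the cup.

```bash
python3 -m crank '[{"translation":[0,0,2],"rot":[0,0,0],"hand":0},{"translation":[0,0,5],"rot":[0,0,0],"hand":0},{"translation":[0,0,9],"rot":[0,0,0],"hand":0},{"translation":[0,0,12],"rot":[0,0,0],"hand":0},{"translation":[0,0,14],"rot":[0,0,0],"hand":0},{"translation":[0,0,16],"rot":[0,0,0],"hand":0},{"translation":[0,0,16],"rot":[0,0,0],"hand":0},{"translation":[0,0,0],"rot":[0,0,0],"hand":0}]'
python3 - <<'E'
from h import *
st()
for n in ["scene","side"]:
    a=eyes.grab_frame(n); cv2.imwrite(f"pics/{n}10.png",a)
    print(n,[(np.round(d["xyz"],4),round(float(d["p"]),2)) for d in eyes.tip_of("cup_top",n)[:2]])
E
```

```text
time: 20.72
ee_pos: [0.5189, -0.036, 0.2168]
orientation: [0.001, 0.735, 0.678, 0.001]
wrist_force: [-0.1, 0.8, -1.0]
grip_width: 0.0171
t 20.73 p [518.9 -36.  216.8] F [-0.1  0.8 -1. ] M [-0.02 -0.01  0.02] w 17.1
scene [(array([ 0.5112, -0.1645,  0.1197]), 0.75)]
side [(array([ 0.5074, -0.1578,  0.1177]), 0.95)]
```

View pics/side10.png

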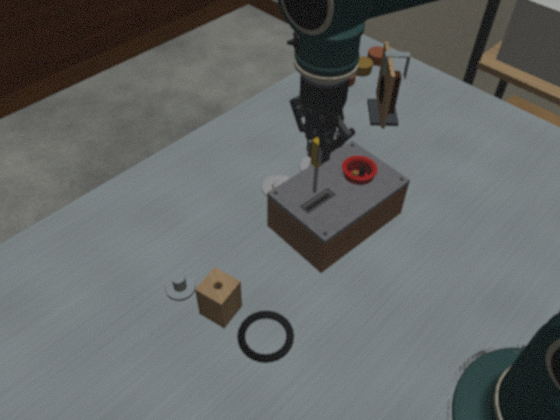

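The cup flange (px 360,170) stands visibly higher, about 118-120 mm against 104-106 before. Returning over the stand.

```bash
python3 -m crank '[{"translation":[0,20,0],"rot":[0,0,0.04],"hand":0},{"translation":[0,40,0],"rot":[0,0,0.08],"hand":0},{"translation":[0,45,0],"rot":[0,0,0.08],"hand":0},{"translation":[0,45,0],"rot":[0,0,0.08],"hand":0},{"translation":[0,45,0],"rot":[0,0,0.08],"hand":0},{"translation":[0,35,0],"rot":[0,0,0.08],"hand":0},{"translation":[0,13,0],"rot":[0,0,0],"hand":0},{"translation":[0,0,0],"rot":[0,0,0],"hand":0}]'
python3 -m crank '[{"translation":[0,0,-10],"rot":[0,0,0],"hand":0},{"translation":[0,0,-5],"rot":[0,0,0],"hand":0},{"translation":[0,0,0],"rot":[0,0,0],"hand":0},{"translation":[0,0,0],"rot":[0,0,0],"hand":0}]'
python3 - <<'E'
from h import *
st();a=eyes.grab_frame("wrist");cv2.imwrite("pics/w11.png",a);cv2.imwrite("pics/s11.png",eyes.grab_frame("side"))
E
```

```text
time: 21.92
ee_pos: [0.5178, 0.2078, 0.215]
orientation: [-0.0, 0.569, 0.823, -0.0]
wrist_force: [-0.6, -0.5, -0.7]
grip_width: 0.0168
time: 22.42
ee_pos: [0.5184, 0.2068, 0.2005]
orientation: [0.0, 0.569, 0.822, 0.0]
wrist_force: [-0.2, 0.7, 0.5]
grip_width: 0.0171
t 22.43 p [518.4 206.8 200.5] F [-0.2  0.7  0.5] M [ 0.08 -0.01  0.01] w 17.1
```

View pics/w11.png

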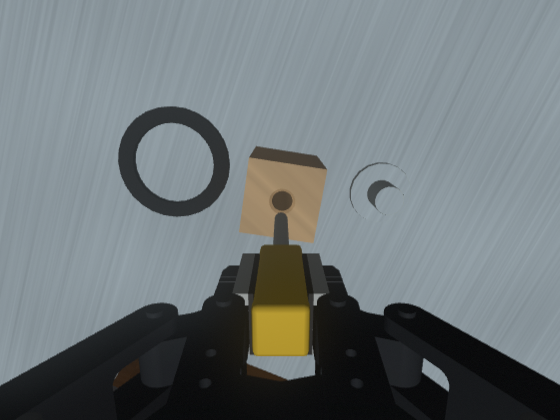

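```bash
python3 - <<'E'
from h import *
c,W=wcam()
hsv=cv2.cvtColor(cv2.imread("pics/w11.png"),cv2.COLOR_BGR2GRAY); 
m=(hsv<85).astype(np.uint8)[185:212,265:300]; n,l,s,ce=cv2.connectedComponentsWithStats(m); print(s,ce+[265,185])
for u,v in((282,201),(282,200.5)):print(back(c,W,u,v,.08)*1e3)
print(proj(c,W,np.array([.5184,.2068,.116])),proj(c,W,np.array([.519,.2071,.08])))
E
python3 -m crank '[{"translation":[0.4,0.2,-15],"rot":[0,0,0],"hand":0},{"translation":[0,0,-14],"rot":[0,0,0],"hand":0},{"translation":[0,0,0],"rot":[0,0,0],"hand":0},{"translation":[0,0,0],"rot":[0,0,0],"hand":0}]'
```

```text
[[  0   0  35  27 647]
 [  7   6  20  19 298]] [[282.16692427 196.93353941]
 [281.63758389 200.31543624]]
[518.73163384 207.96883807  80.        ]
[518.59934184 208.31877183  80.        ]
(np.float64(281.11480188402805), np.float64(216.20024476577294)) (np.float64(281.92269546698424), np.float64(202.21161096644067))
time: 23.02
ee_pos: [0.5187, 0.2073, 0.1714]
orientation: [-0.0, 0.569, 0.822, -0.0]
wrist_force: [-0.3, -0.1, -0.6]
grip_width: 0.0175
```

```bash
python3 -m crank '[{"translation":[0.2,0,-4],"rot":[0,0,0],"hand":0},{"translation":[0,0,-4],"rot":[0,0,0],"hand":0},{"translation":[0,0,-4],"rot":[0,0,0],"hand":0},{"translation":[0,0,0],"rot":[0,0,0],"hand":0}]'|grep -E 'ee_pos|wrist_f'
python3 -m crank '[{"translation":[0,0,-8],"rot":[0,0,0],"hand":0},{"translation":[0,0,-8],"rot":[0,0,0],"hand":0},{"translation":[0,0,-8],"rot":[0,0,0],"hand":0},{"translation":[0,0,0],"rot":[0,0,0],"hand":0}]'|grep -E 'ee_pos|wrist_f'
```

```text
ee_pos: [0.5187, 0.2072, 0.159]
wrist_force: [1.0, 0.1, -1.2]
ee_pos: [0.5185, 0.2071, 0.1346]
wrist_force: [-0.2, 0.4, -0.4]
```

Inside the hole with no contact. Seating next: it should rest at TCP z of about 92.3.

```bash
python3 -m crank '[{"translation":[0.2,0,-10],"rot":[0,0,0],"hand":0},{"translation":[0,0,-10],"rot":[0,0,0],"hand":0},{"translation":[0,0,-10],"rot":[0,0,0],"hand":0},{"translation":[0,0,-6],"rot":[0,0,0],"hand":0},{"translation":[0,0,0],"rot":[0,0,0],"hand":0},{"translation":[0,0,0],"rot":[0,0,0],"hand":0}]'|grep -E 'ee_pos|wrist_f'
python3 -m crank '[{"translation":[0,0,-2],"rot":[0,0,0],"hand":0},{"translation":[0,0,-2],"rot":[0,0,0],"hand":0},{"translation":[0,0,-1],"rot":[0,0,0],"hand":0},{"translation":[0,0,0],"rot":[0,0,0],"hand":0}]'|grep -E 'ee_pos|wrist_f'
```

```text
ee_pos: [0.5192, 0.2073, 0.0996]
wrist_force: [0.1, 0.9, -0.8]
ee_pos: [0.519, 0.2072, 0.0943]
wrist_force: [-0.1, 0.2, -1.0]
```

```bash
python3 -m crank '[{"translation":[0,0,-1],"rot":[0,0,0],"hand":0},{"translation":[0,0,0],"rot":[0,0,0],"hand":0}]'|grep -E 'ee_pos|wrist_f'
python3 -m crank '[{"translation":[0,0,-1],"rot":[0,0,0],"hand":0},{"translation":[0,0,0],"rot":[0,0,0],"hand":0}]'|grep -E 'ee_pos|wrist_f'
```

```text
ee_pos: [0.5191, 0.2072, 0.0933]
wrist_force: [0.8, 0.1, -0.8]
ee_pos: [0.5191, 0.2072, 0.0923]
wrist_force: [0.2, 0.2, 0.2]
```

Touching the stand top at the original height. Releasing, then rising.

```bash
python3 -m crank '[{"translation":[0,0,-0.5],"rot":[0,0,0],"hand":0},{"translation":[0,0,0],"rot":[0,0,0],"hand":0.3},{"translation":[0,0,0],"rot":[0,0,0],"hand":0.6},{"translation":[0,0,0],"rot":[0,0,0],"hand":0.9},{"translation":[0,0,0],"rot":[0,0,0],"hand":0.9},{"translation":[0,0,0],"rot":[0,0,0],"hand":0.9},{"translation":[0,0,0],"rot":[0,0,0],"hand":0.9}]'
python3 - <<'E'
from h import *
st();a=eyes.grab_frame("wrist");cv2.imwrite("pics/w12.png",a)
E
```

```text
time: 26.65
ee_pos: [0.5191, 0.2071, 0.0919]
orientation: [0.0, 0.569, 0.822, -0.0]
wrist_force: [-0.6, 0.8, 0.2]
grip_width: 0.0772
t 26.65 p [519.1 207.1  91.9] F [-0.6  0.8  0.2] M [ 0.04  0.03 -0.04] w 77.2
```

View pics/w12.png

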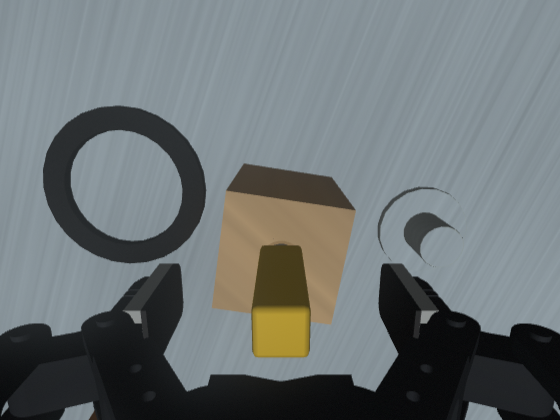

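The rod stands free, with its top at px (281,332) and about 80 px clear of each finger. Rising straight up and checking.

```bash
python3 -m crank '[{"translation":[0,0,10],"rot":[0,0,0],"hand":0.9},{"translation":[0,0,25],"rot":[0,0,0],"hand":0.9},{"translation":[0,0,30],"rot":[0,0,0],"hand":0.9},{"translation":[0,0,30],"rot":[0,0,0],"hand":0.9},{"translation":[0,0,20],"rot":[0,0,0],"hand":0.9},{"translation":[0,-20,10],"rot":[0,0,0],"hand":0.9},{"translation":[0,-20,0],"rot":[0,0,0],"hand":0.9},{"translation":[0,0,0],"rot":[0,0,0],"hand":0.9}]'
python3 -m crank '[{"translation":[0,0,0],"rot":[0,0,0],"hand":0.9},{"translation":[0,0,0],"rot":[0,0,0],"hand":0.9}]'
python3 meas.py pics/w13.png
python3 - <<'E'
from h import *
for n in ["scene","side"]:
    a=eyes.grab_frame(n); cv2.imwrite(f"pics/{n}13.png",a)
    for t in ["cup_top","stand","rod","pole_piece","surround","tweeter1"]:print(n,t,[(np.round(d["xyz"],4),round(float(d["p"]),2)) for d in eyes.tip_of(t,n)[:2]])
    print("rodsurf",[(np.round(d["xyz"],4),round(float(d["p"]),2)) for d in eyes.search_frame("rod",n)[:2]])
E
```

```text
time: 27.7
ee_pos: [0.5193, 0.1659, 0.2176]
orientation: [0.0, 0.57, 0.822, 0.0]
wrist_force: [-0.3, 0.4, 0.2]
grip_width: 0.0768
time: 27.95
ee_pos: [0.5189, 0.168, 0.2169]
orientation: [-0.0, 0.569, 0.823, 0.0]
wrist_force: [-0.3, 0.4, 0.1]
grip_width: 0.0766
t 27.95 p [518.9 168.  216.9] F [-0.3  0.4  0.1] M [0.02 0.02 0.03] w 76.6
t 28.0 p [518.9 167.9 216.8] F [0.4 0.5 0.1] M [ 0.05 -0.    0.  ] w 76.9
handle [518.8 206.9] [14.5 14.4] 20.7 554.0 [303.62765957 158.64893617]
stand [518.5 207.7] [56.  55.7] 11.8 5558.5 [299.50170648 146.35836177]
scene cup_top [(array([ 0.5157,  0.2103, -0.0024]), 0.61), (array([ 0.519 , -0.051 ,  0.0689]), 0.29)]
scene stand [(array([ 0.5169,  0.207 , -0.0037]), 0.58), (array([0.4214, 0.1881, 0.0035]), 0.36)]
scene rod []
scene pole_piece [(array([0.6057, 0.2286, 0.0021]), 0.56)]
scene surround [(array([ 0.4205,  0.1864, -0.0009]), 0.94), (array([6.061e-01, 2.325e-01, 4.000e-04]), 0.67)]
scene tweeter1 [(array([ 0.6347, -0.1836,  0.0055]), 0.69), (array([ 0.6539, -0.0813, -0.0015]), 0.59)]
rodsurf [(array([0.5267, 0.2039, 0.1171]), 0.59), (array([ 0.6589, -0.0799,  0.0194]), 0.48)]
side cup_top [(array([ 0.5104, -0.1602,  0.1217]), 0.82), (array([ 0.5201,  0.2088, -0.0023]), 0.51)]
side stand [(array([0.5203, 0.2069, 0.0019]), 0.58)]
side rod [(array([0.5228, 0.2087, 0.0022]), 0.35)]
side pole_piece [(array([6.086e-01, 2.323e-01, 1.000e-04]), 0.58)]
side surround [(array([ 0.6529, -0.0818,  0.0017]), 0.7), (array([ 0.417 ,  0.1902, -0.0016]), 0.69)]
side tweeter1 [(array([ 6.390e-01, -1.874e-01, -1.000e-04]), 0.63)]
rodsurf [(array([0.5142, 0.2127, 0.1168]), 0.8), (array([ 0.488 , -0.0771,  0.1037]), 0.58)]
```

View pics/side13.png

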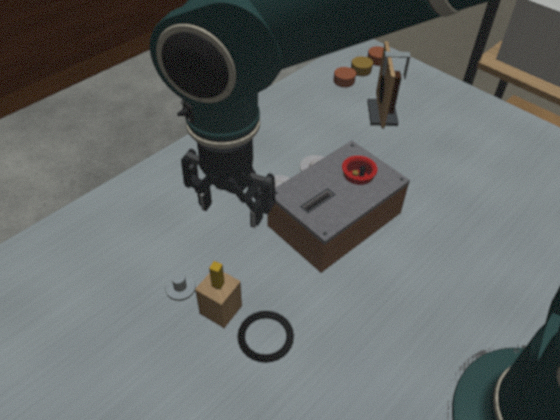

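View pics/scene13.png

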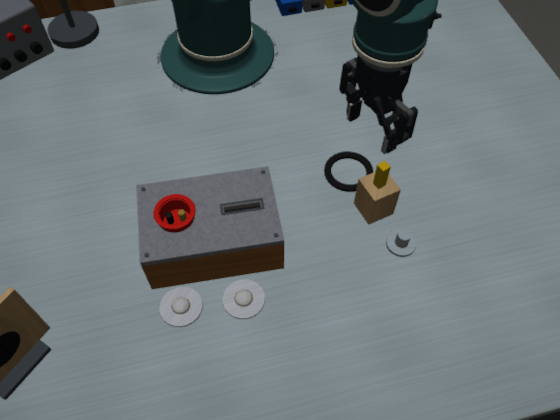

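View pics/w13.png

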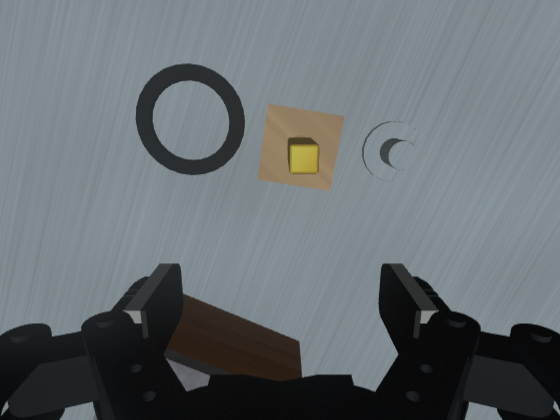

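The rod stands in its stand exactly as at the start (handle at px (216,275) in the side view, measured (518.8, 206.9) mm). The cup is raised at px (360,170), the loose parts haven't moved, and the gripper is clear. Handing in.

```bash
python3 -c "
from rig import close_job
print(close_job())"
```

```text
the job is handed in; nothing more can be done
None
```

The job is handed in at about 28 s of the 61 s allowed. The cup is lifted and the rod is back in its stand and released.

- **Latch:** I drew the rod from the stand and lowered it centred through the slot. The tab was about 12 mm from the slot's middle toward +y, with its top 33–34 mm below the mouth. It slid down 9 mm at about 5–6 N, and at the stop the force rose to 9.5 N while the rod moved no further. That reading stayed far below the 25 N limit.
- **Cup:** the network put its top at 104–109 mm before the press and 118–122 mm after. The last side view gave 121.7 mm, and the picture shows it raised. The last scene view gave a wrong match for the cup at the stand, which I set aside because the picture shows the cup up.
- **Rod:** it seated at the same height it was picked up from. Its handle measures (518.8, 206.9) mm against (518.9, 206.8) at the start, and it looks upright. The side-view network put the tip at z = 2 mm with low confidence (p 0.35), where 8 mm is expected; I relied on the picture and the seating height.
- **Other checks:** the tweeters, ring and pole piece look unmoved, within the network's noise. The ring and tweeter classes were now and then confused with each other. The gripper was clear of everything at hand-in.

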